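# Unscrew the cap of the squat dowel canister

## Robot

A 6-joint arm with a two-finger parallel gripper is mounted at the origin on a cart in front of the work surface, level with it; the furniture and walls round the work are solid. World frame = base frame: x ahead of the robot, y to its left, z up, the work surface at z = 0. Lengths are in m, angles in degrees, forces in N, time in s.
With the tool pointing down it reaches from about 0.325 to 0.85 m from the base axis. Payload 15.5 kg.
Tool frame: the origin (TCP) lies at the centre of the arm's flange, where the gripper is bolted on; the fingertips stand 191 mm ahead of it and the grasp point (between the pads) lies 172 mm ahead of it (env.tips_ahead is the distance from the TCP to the fingertips, in m); z points along the fingers, y is the line along which they close (so a half turn about z gives the same grasp; the last joint's range is limited). The gripper opens to 91 mm and grips with 3 to 60 N. Pads are 32 mm wide; open, the fingers measure 118 mm over their backs; the gripper's body (76 mm by 178 mm) begins 60 mm behind the grasp point.
Start: joints at [62.252, 28.281, 77.091, -0, 74.628, -5.472], TCP at [0.237, 0.578, 0.405] pointing down, gripper open.
Joint ranges: [-166.48, 166.48], [-47.26, 123.95], [12.59, 153.08], [-70.14, 250.14], [6.76, 159.57], [-176.63, 176.63]. Speed limits (degrees/s): [108.29, 108.29, 147.25, 172.46, 172.46, 172.46].

## Interface

Orientations are given as a 3x3 rotation matrix whose columns are the frame's x, y, z axes.
In Python, from station import telemetry, snapshot, order, env gives the robot as it stands.
- The arm moves only by the tool send_rows, never from a script. Its argument "plan" is text: rows parted by semicolons, each of 6 numbers parted by spaces: the shift along the tool's x, y, z as a fraction of full scale, then the turn, a rotation vector about the tool's x, y, z as a fraction of full scale. In form: x y z rx ry rz; .... A call has 1 to 8 rows; each row is the pose to reach, as a shift and turn from the pose commanded when the call began, along the tool's axes at that moment; what a row does not reach only later rows make up. Full scale, the value 1, is 0.5 m for a shift and pi/2 rad for a turn. A row lasts 1/10 s, in which the tool goes at most 50 mm and 8.59 degrees, less where a joint would pass 70% of its speed; a pose out of reach is approached as far as the arm can. A call with a number of a shift or a turn outside -1 to 1 is refused whole. A call with a gripper value outside its range is refused whole. "gripper" is the closure, from 0 (fully open) to 1 (shut), set as the call begins (left out, the last holds). The fingers move at their own pace and stop on an object; "force" is the grip in N (left out, the last holds). Time passes only in rows, so rows that repeat a pose let the fingers close. It gives the time, the measured TCP pose, the force, the opening and the grip force at its end, in the units of the state.
- telemetry.state(): the state, without advancing time (a new reading comes with each control period).
- snapshot(name): name is "side" or "top" or "wrist"; returns a dict with "frame" (384x512x3 uint8, red, green, blue), "range_z" (384x512 float32, m along the optical axis (not along the pixel's ray), 0 where there is no reading), "K" (3x3 intrinsics, pixels), "rvec" (rotation vector, rad) and "tvec" (3), from world to camera coordinates, as OpenCV has them. Camera axes: x right, y down, z forward; pixel columns grow to the right and rows downward; lengths in m; the calibration is good to about 2 mm. A picture is of the moment at which its call begins.
- order.hand_in(): hands the job in; it is judged then, once.
The state is a dict: "time": time; "qpos": joint angles; "qd": joint speeds; "joint_torque": joint torques, N m; "ee_pos": TCP position; "ee_rot": TCP orientation; "contact_force": force on the tool from outside, world axes, zero at the start; "wrist_torque": the same for the moment, N m; "finger_gap": opening from 0.0 (shut) to 1.0 (fully open); "grasp_force": force on a finger pad.
Only numpy, scipy, OpenCV 4.12 (cv2) and the standard library are available. Lean on these libraries where they do the work, as an engineer would, in place of code of your own. Each camera call takes 0.05 s, during which the arm holds its last target. There are 200 camera calls.

## Task

Open the squat, wide dowel canister: unscrew its cap (anticlockwise seen from above) until the thread lets go, lift it off, and set it down without dropping it, bar grip upwards, in the middle of the round steel parts dish. Leave the cap of the tall, slim canister as it is.

Things in the scene. Friction and masses are not known exactly. Their poses are not given: they have to be found in the camera images.
- squat_canister: The canister to open: squat aluminium cylinder, 100 mm diameter, rim 80 mm above the bench, screwed down by a 122 mm round foot. Origin: centre of its underside; z up the mouth's axis, x along the tight cap's bar (within 3 degrees). Steep inside thread: turned anticlockwise the cap climbs 2.5 mm from 10 to 45 degrees, is freed at 50, meets a hard stop at 93: about 70 is right, then lift straight up.
- squat_cap: Its black cap, 80 g, loose. Origin: on its axis, underside of the flange, on the rim (80 mm above the bench); z up, x along the bar. Flange 64 mm wide, 8 mm thick; on it an upright bar grip 46 mm long (x), 14 thick (y), 8 to 36 mm above the origin: grip its 14 mm from above, fingertips just over the flange. Stem 34 mm wide, 18 mm down, clear when raised 20 mm; 2 mm side play in the neck.
- dish: Round shallow steel parts dish fixed to the bench, 128 mm outer diameter, rim 16 mm high, flat inner floor 4 mm above the bench, about 110 mm across. Origin: centre of its underside. The cap set down in it stands upright on its stem, its origin 22 mm above the dish's origin.
- tall_bar_end (a point): One end of the bar grip (23 mm from the axis, half the bar's height) of the other black cap, same shape, on the tall slim aluminium canister (68 mm diameter, rim 130 mm above the bench, cap top at 166 mm). This cap is to be left alone.

How it is judged (in metres and radians):
On the way, in this order (a step that is already met when the one before it is completed fails the run):
1. the squat canister's cap is unscrewed: turned more than 46 degrees while still in the mouth (angle between the x axis of squat_cap and the x axis of squat_canister, either way round above 0.8 rad and z of squat_cap in the frame of squat_canister below 0.09 m and horizontal distance between squat_cap and squat_canister below 0.01 m), for 0.1 s.
2. the cap is lifted clear of the mouth (its flange more than 20 mm above the rim) (z of squat_cap in the frame of squat_canister above 0.1 m), for 0.1 s.
3. the cap is lowered into the dish while still held (less than 10 mm above its resting height) (horizontal distance between squat_cap and dish below 0.03 m and z of squat_cap in the frame of dish below 0.032 m and contact force between the fingers and squat_cap above 0.5 N), for 0.05 s.
At the end, for the whole second after the job is handed in: The squat canister's cap stands in the dish on its stem, bar grip up (within 10 degrees of upright), its axis within 30 mm of the dish's centre, at rest; the tall canister's cap is still screwed on where it was (bar end within 12 mm) (horizontal distance between squat_cap and dish below 0.03 m and z of squat_cap in the frame of dish between 0.016 and 0.027 m and angle between squat_cap's own z axis and vertical below 0.17 rad and linear speed of squat_cap below 0.02 m/s and distance of tall_bar_end from where it was at the start of the episode below 0.012 m); the robot touches nothing.
It fails at once if the tall canister's cap is turned, lifted or knocked (its bar end moves more than 12 mm) (distance of tall_bar_end from where it was at the start of the episode above 0.012 m).
It also fails if it takes over 45 s, if anything falls off the work surface, if the arm or the gripper's body presses on something with over 40 N, if the wrist force passes 120 N, or if a joint passes its speed limit or range.

## Working session

There is one attempt and no reset: what is moved stays moved. The work goes in short steps, Python scripts to look and compute and a tool call to move; the robot and the scene stay as the last step left them, time stands still between calls to the robot, and variables do not carry over. Pictures are saved under pics/ and viewed, at most 10 in all, crops included, and the job is handed in when it is done.

Besides the shell and the picture viewer there is one more tool, called after ">>>" as name(argument=value, ...) on one line, values as JSON. send_rows: Moves the arm, as the interface text tells. Its arguments: {"type":"object","properties":{"plan":{"type":"string"},"gripper":{"type":"number"},"force":{"type":"number"}},"required":["plan"]}

```bash
ls; mkdir -p pics; python3 - <<'E'
from station import telemetry,snapshot,env
import cv2,numpy as np
ims=[]
for n in("top","side"):
    s=snapshot(n);np.savez(n+'.npz',**s);cv2.imwrite(f'pics/{n}0.png',s['frame'][:,:,::-1])
    R=cv2.Rodrigues(np.array(s['rvec']))[0];print(n,(-R.T@np.ravel(s['tvec'])).round(3),R.round(3).tolist(),np.array(s['K']).round(1).tolist())
st=telemetry.state();print(st['ee_pos'],np.round(st['ee_rot'],3).tolist(),st['time'])
E
```

```text
pics
top [0.349 0.006 0.986] [[0.012, -1.0, 0.021], [-0.982, -0.016, -0.19], [0.191, -0.018, -0.981]] [[378.7, 0.0, 253.6], [0.0, 378.7, 191.8], [0.0, 0.0, 1.0]]
side [ 0.363 -0.815  0.747] [[0.986, -0.168, 0.004], [-0.098, -0.589, -0.802], [0.137, 0.79, -0.597]] [[367.7, 0.0, 260.0], [0.0, 367.7, 193.9], [0.0, 0.0, 1.0]]
[0.23685501 0.57822892 0.4042079 ] [[-0.925, 0.379, -0.001], [0.379, 0.925, -0.001], [0.0, -0.001, -1.0]] 0.1
```

View pics/top0.png

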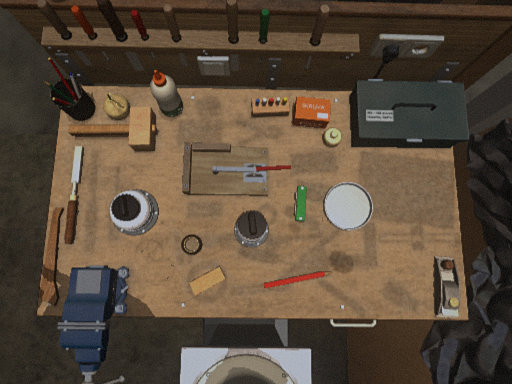

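View pics/side0.png

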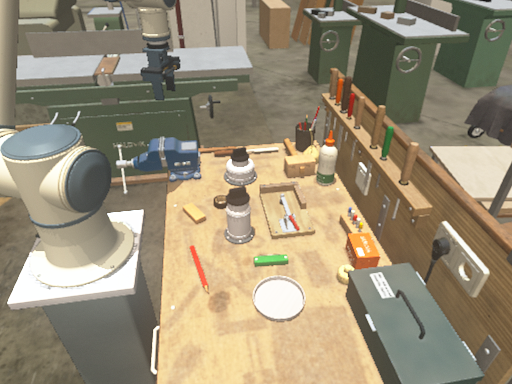

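The top view shows the squat canister at about (130,210), with its black cap at (126,205). The tall one is at (251,227) and the dish at (348,206). The side view agrees. Next I'll measure these.

```bash
cat > h.py <<'E'
import numpy as np,cv2
def cam(s): return cv2.Rodrigues(np.array(s['rvec']))[0],np.ravel(s['tvec']),np.array(s['K'])
def ray(s,uv,z):
    R,t,K=cam(s);c=-R.T@t
    d=(R.T@np.linalg.inv(K)@np.c_[np.atleast_2d(uv),np.ones(len(np.atleast_2d(uv)))].T).T
    return c+d*((z-c[2])/d[:,2])[:,None]
def cloud(s):
    R,t,K=cam(s);h,w=s['range_z'].shape;v,u=np.mgrid[:h,:w];z=s['range_z']
    p=np.stack([(u-K[0,2])/K[0,0]*z,(v-K[1,2])/K[1,1]*z,z],-1)
    return (p-t)@R
E
python3 - <<'E'
from h import *
s=dict(np.load('top.npz'));P=cloud(s);f=s['frame'].astype(int)
print('bench z',np.median(P[250:262,140:180,2]))
def crop(u0,u1,v0,v1):
    m=np.zeros(f.shape[:2],bool);m[v0:v1,u0:u1]=1;return m
for n,b,zt in(('squat',(100,165,180,240),.116),('tall',(225,280,200,250),.166)):
    m=crop(*b);top=m&(np.abs(P[...,2]-zt)<.008)&(f.max(2)<90);q=P[top][:,:2]
    print(n,'bartop',top.sum(),q.mean(0).round(4),'depthz',np.median(P[top][:,2]).round(4))
    v,u=np.nonzero(top);r=cv2.minAreaRect(ray(s,np.c_[u,v],zt)[:,:2].astype(np.float32));print(r)
    fl=m&(f.max(2)<90)&(P[...,2]>zt-.034)&(P[...,2]<zt-.022)
    qq=P[fl][:,:2];print(' flange',cv2.minEnclosingCircle(qq.astype(np.float32)))
    bd=m&(P[...,2]>.02);print(' body>.02',cv2.minEnclosingCircle(P[bd][:,:2].astype(np.float32)))
m=crop(315,382,175,235);w=(m&(f.min(2)>140)).astype(np.uint8)
c=max(cv2.findContours(w,0,2)[0],key=cv2.contourArea);e=cv2.fitEllipse(c);print('dish px',e,ray(s,e[0],.01))
d=m&(P[...,2]>.009);print('dish rim',cv2.minEnclosingCircle(P[d][:,:2].astype(np.float32)))
i=s['frame'][170:250,90:175,::-1];cv2.imwrite('pics/crop1.png',cv2.resize(i,None,fx=7,fy=7,interpolation=cv2.INTER_CUBIC))
E
```

```text
bench z -0.00012425512547093053
squat bartop 128 [0.4821 0.2954] depthz 0.1159
((0.48204201459884644, 0.2952432632446289), (0.045944903045892715, 0.014945902861654758), 13.561580657958984)
 flange ((0.48144668340682983, 0.2958184480667114), 0.03227800130844116)
 body>.02 ((0.4286145567893982, 0.17194172739982605), 0.18418444693088531)
tall bartop 137 [ 0.4397 -0.0068] depthz 0.1659
((0.43987712264060974, -0.006701485253870487), (0.04591352492570877, 0.01382606104016304), 8.771208763122559)
 flange ((0.4402011036872864, -0.006806402001529932), 0.03224864974617958)
 body>.02 ((0.4101753234863281, -0.002555067650973797), 0.06233159080147743)
dish px ((346.6719665527344, 206.38864135742188), (42.57695388793945, 44.90816116333008), 130.6481170654297) [[ 0.50344711 -0.25672224  0.01      ]]
dish rim ((0.44267141819000244, -0.15490001440048218), 0.18665459752082825)
```

View pics/crop1.png

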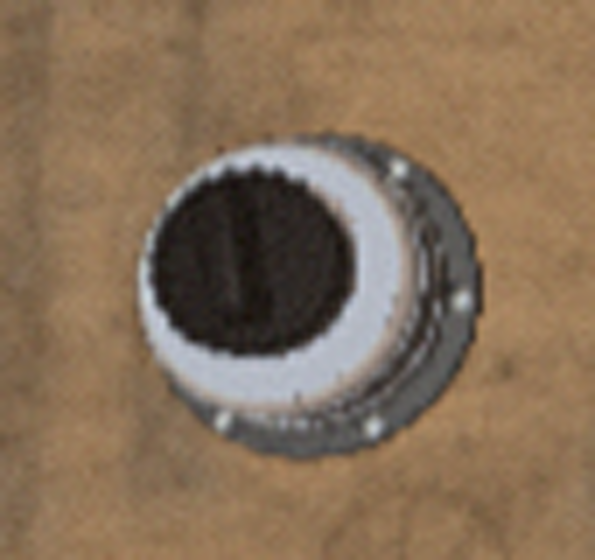

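The crop shows the bar tilted slightly to +y (top at about (235,185), bottom at (255,310)), which agrees with 13.6°. Before moving, I'll check the heights of obstacles along the path.

```bash
python3 - <<'E'
from h import *
for n in('top','side'):
    P=cloud(dict(np.load(n+'.npz'))).reshape(-1,3)
    m=(P[:,0]>.1)&(P[:,0]<.62)&(P[:,1]>.13)&(P[:,1]<.55)&(P[:,2]<.35)
    q=P[m];print(n,q[np.argsort(q[:,2])[-3:]].round(3))
E
```

```text
top [[0.211 0.386 0.131]
 [0.223 0.404 0.131]
 [0.215 0.405 0.132]]
side [[0.226 0.529 0.349]
 [0.237 0.527 0.349]
 [0.223 0.529 0.349]]
```

The path is clear, because the vise top is at 0.13 and the fingertips are at 0.21.

>>> send_rows(plan="-0.668 -0.338 0 0 0 -0.4;-0.668 -0.338 0 0 0 -0.4;-0.668 -0.338 0 0 0 -0.4;-0.668 -0.338 0 0 0 -0.4;-0.668 -0.338 0 0 0 -0.4;-0.668 -0.338 0 0 0 -0.4;-0.668 -0.338 0 0 0 -0.4;-0.668 -0.338 0 0 0 -0.4", gripper=0)

```text
time: 0.9
ee_pos: [0.4832, 0.2932, 0.4046]
ee_rot: [[-0.972, -0.237, -0.0], [-0.237, 0.972, -0.0], [0.0, -0.0, -1.0]]
contact_force: [0.7, -0.5, 0.3]
finger_gap: 1.001
grasp_force: 0.0
```

>>> send_rows(plan="0 0 0 0 0 0;0 0 0 0 0 0;0 0 0 0 0 0")

```text
time: 1.2
ee_pos: [0.4814, 0.2958, 0.4045]
ee_rot: [[-0.971, -0.238, -0.001], [-0.238, 0.971, -0.0], [0.001, 0.0, -1.0]]
contact_force: [0.3, 0.6, -0.1]
finger_gap: 1.002
grasp_force: 0.0
```

```bash
cat > w.py <<'E'
from h import *
from station import telemetry,snapshot
import sys
s=snapshot('wrist');P=cloud(s);f=s['frame'].astype(int);zt=float(sys.argv[1])
st=telemetry.state();R=np.array(st['ee_rot']);p=np.array(st['ee_pos']);print(st['time'],p.round(4),R.round(3).tolist())
top=(np.abs(P[...,2]-zt)<.006)&(f.max(2)<100)&(np.hypot(P[...,0]-p[0],P[...,1]-p[1])<.06)
v,u=np.nonzero(top);r=cv2.minAreaRect(ray(s,np.c_[u,v],zt)[:,:2].astype(np.float32))
print(len(u),r,'tool yaw y',np.degrees(np.arctan2(R[1,1],R[0,1])))
print('offset in tool axes',(R.T@(np.r_[r[0],p[2]]-p)).round(4))
cv2.imwrite(f'pics/{sys.argv[2]}.png',s['frame'][:,:,::-1])
E
python3 w.py .116 w1
```

```text
1.25 [0.4812 0.2961 0.4046] [[-0.971, -0.238, -0.001], [-0.238, 0.971, -0.0], [0.001, 0.0, -1.0]]
538 ((0.48160162568092346, 0.29585912823677063), (0.04602205380797386, 0.012881693430244923), 13.820305824279785) tool yaw y 103.78581200296134
offset in tool axes [-0.0003 -0.0003 -0.    ]
```

View pics/w1.png

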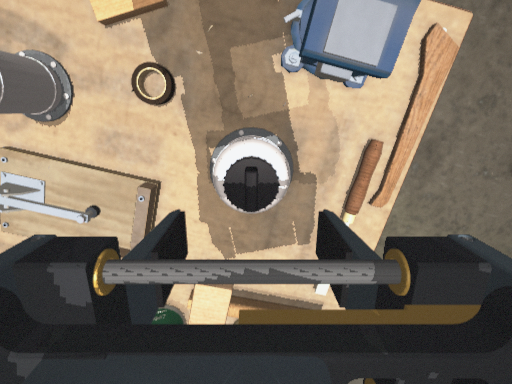

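The wrist picture shows the bar at about (251,175), between the fingers and aligned with them to under 1 mm. I'll descend and grip.

>>> send_rows(plan="0 0 0.06 0 0 0;0 0 0.12 0 0 0;0 0 0.17 0 0 0;0 0 0.21 0 0 0;0 0 0.23 0 0 0;0 0 0.243 0 0 0;0 0 0.243 0 0 0;0 0 0.243 0 0 0")

```text
time: 2.05
ee_pos: [0.482, 0.2957, 0.284]
ee_rot: [[-0.971, -0.238, 0.001], [-0.238, 0.971, 0.0], [-0.001, 0.0, -1.0]]
contact_force: [-0.8, 0.8, 1.0]
finger_gap: 1.0
grasp_force: 0.0
```

>>> send_rows(plan="0 0 0 0 0 0;0 0 0 0 0 0;0 0 0 0 0 0;0 0 0 0 0 0;0 0 0 0 0 0;0 0 0 0 0 0;0 0 0 0 0 0;0 0 0 0 0 0", gripper=1, force=25)

```text
time: 2.85
ee_pos: [0.4819, 0.2953, 0.2832]
ee_rot: [[-0.971, -0.237, -0.0], [-0.237, 0.971, -0.0], [0.0, -0.0, -1.0]]
contact_force: [-0.7, -0.3, -0.2]
finger_gap: 0.329
grasp_force: 0.0
```

>>> send_rows(plan="0 0 0 0 0 0;0 0 0 0 0 0;0 0 0 0 0 0;0 0 0 0 0 0;0 0 0 0 0 0")

```text
time: 3.35
ee_pos: [0.4819, 0.2954, 0.2832]
ee_rot: [[-0.971, -0.237, -0.0], [-0.237, 0.971, -0.0], [0.0, -0.0, -1.0]]
contact_force: [-0.4, -0.6, 0.2]
finger_gap: 0.152
grasp_force: 25.0
```

>>> send_rows(plan="0 0 0 0 0 -0.05;0 0 0 0 0 -0.11;0 0 -0.0008 0 0 -0.17;0 0 -0.0016 0 0 -0.23;0 0 -0.0023 0 0 -0.29;0 0 -0.003 0 0 -0.35;0 0 -0.0037 0 0 -0.41;0 0 -0.0043 0 0 -0.46")

```text
time: 4.15
ee_pos: [0.4819, 0.2953, 0.2854]
ee_rot: [[-0.569, -0.823, 0.0], [-0.823, 0.569, 0.0], [-0.0, -0.0, -1.0]]
contact_force: [-0.4, -0.2, -0.7]
finger_gap: 0.149
grasp_force: 25.0
```

>>> send_rows(plan="0 0 -0.001 0 0 -0.05;0 0 -0.001 0 0 -0.1;0 0 -0.001 0 0 -0.15;0 0 -0.001 0 0 -0.2;0 0 -0.001 0 0 -0.25;0 0 -0.001 0 0 -0.3;0 0 -0.001 0 0 -0.32;0 0 -0.001 0 0 -0.32")

```text
time: 4.95
ee_pos: [0.4819, 0.2954, 0.2858]
ee_rot: [[-0.105, -0.994, -0.0], [-0.994, 0.105, -0.0], [0.0, 0.0, -1.0]]
contact_force: [0.1, -0.4, -1.4]
finger_gap: 0.154
grasp_force: 25.0
```

>>> send_rows(plan="0 0 0 0 0 0;0 0 0 0 0 0;0 0 0 0 0 0")

```text
time: 5.25
ee_pos: [0.4819, 0.2954, 0.2859]
ee_rot: [[-0.106, -0.994, -0.0], [-0.994, 0.106, -0.0], [0.0, 0.0, -1.0]]
contact_force: [-0.4, -0.9, -0.7]
finger_gap: 0.149
grasp_force: 25.0
```

```bash
python3 w.py .1185 w2;python3 -c "
from station import *;s=telemetry.state();print(s['wrist_torque'],s['qpos'])"
```

```text
5.3 [0.4819 0.2954 0.2859] [[-0.106, -0.994, -0.0], [-0.994, 0.106, -0.0], [0.0, 0.0, -1.0]]
1420 ((0.48509344458580017, 0.285756379365921), (0.03381268307566643, 0.03242483362555504), 58.0338249206543) tool yaw y 173.89879428813907
offset in tool axes [ 0.0092 -0.0042  0.    ]
[0.07204358 0.13862989 0.04854998] [ 2.54511289e+01  3.17432017e+01  9.31054954e+01 -1.81196864e-04
  5.51514970e+01 -1.48447562e+02]
```

View pics/w2.png

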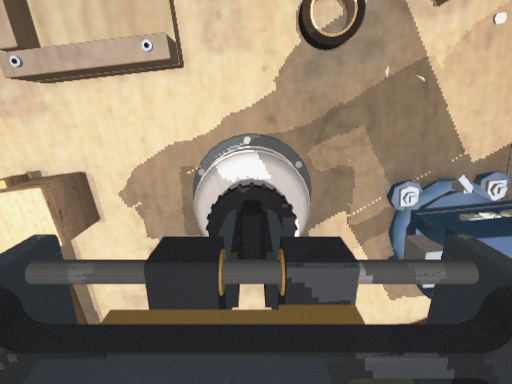

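The wrist picture shows the bar at about (250,215), still aligned with the fingers, so the cap turned 70° with the gripper. Now I'll lift straight up.

>>> send_rows(plan="0 0 -0.02 0 0 0;0 0 -0.04 0 0 0;0 0 -0.06 0 0 0;0 0 -0.1 0 0 0;0 0 -0.15 0 0 0;0 0 -0.21 0 0 0;0 0 -0.27 0 0 0;0 0 -0.3 0 0 0")

```text
time: 6.1
ee_pos: [0.482, 0.2954, 0.4395]
ee_rot: [[-0.106, -0.994, 0.004], [-0.994, 0.106, 0.002], [-0.002, -0.003, -1.0]]
contact_force: [0.3, 0.7, -0.7]
finger_gap: 0.153
grasp_force: 25.0
```

>>> send_rows(plan="0 0 0 0 0 0.02;0 0 0 0 0 0.06;0 0 0 0 0 0.11;0 0 0 0 0 0.17;0 0 0 0 0 0.24;0 0 0 0 0 0.31;0 0 0 0 0 0.36;0 0 0 0 0 0.4")

```text
time: 6.9
ee_pos: [0.4818, 0.2953, 0.4369]
ee_rot: [[-0.673, -0.74, 0.001], [-0.74, 0.673, 0.0], [-0.001, -0.0, -1.0]]
contact_force: [0.2, 0.1, -0.9]
finger_gap: 0.15
grasp_force: 25.0
```

>>> send_rows(plan="0 0 0 0 0 0.05;0 0 0 0 0 0.11;0 0 0 0 0 0.18;0 0 0 0 0 0.25;0 0 0 0 0 0.31;0 0 0 0 0 0.36;0 0 0 0 0 0.378;0 0 0 0 0 0.378")

```text
time: 7.7
ee_pos: [0.4818, 0.2953, 0.4365]
ee_rot: [[-0.971, -0.241, 0.001], [-0.241, 0.971, 0.0], [-0.001, 0.0, -1.0]]
contact_force: [-0.1, -0.3, -1.0]
finger_gap: 0.153
grasp_force: 25.0
```

>>> send_rows(plan="0 0 0 0 0 0;0 0 0 0 0 0")

```text
time: 7.9
ee_pos: [0.4819, 0.2953, 0.436]
ee_rot: [[-0.97, -0.242, 0.0], [-0.242, 0.97, 0.0], [-0.0, 0.0, -1.0]]
contact_force: [-0.3, -0.2, -1.0]
finger_gap: 0.156
grasp_force: 25.0
```

>>> send_rows(plan="0.006 -0.03 0 0 0 0;0.019 -0.09 0 0 0 0;0.035 -0.17 0 0 0 0;0.052 -0.25 0 0 0 0;0.069 -0.33 0 0 0 0;0.085 -0.41 0 0 0 0;0.1 -0.48 0 0 0 0;0.1126 -0.54 0 0 0 0")

```text
time: 8.7
ee_pos: [0.4916, 0.0173, 0.436]
ee_rot: [[-0.971, -0.24, 0.0], [-0.24, 0.971, -0.0], [0.0, -0.0, -1.0]]
contact_force: [0.8, 0.6, -1.2]
finger_gap: 0.154
grasp_force: 25.0
```

>>> send_rows(plan="0.012 -0.06 0 0 0 0;0.027 -0.13 0 0 0 0;0.044 -0.21 0 0 0 0;0.06 -0.29 0 0 0 0;0.077 -0.37 0 0 0 0;0.094 -0.45 0 0 0 0;0.106 -0.51 0 0 0 0;0.1126 -0.54 0 0 0 0")

```text
time: 9.5
ee_pos: [0.5017, -0.2588, 0.4358]
ee_rot: [[-0.971, -0.239, -0.0], [-0.239, 0.971, -0.001], [0.0, -0.0, -1.0]]
contact_force: [0.3, 1.1, -0.8]
finger_gap: 0.155
grasp_force: 25.0
```

>>> send_rows(plan="0 0 0 0 0 0;0 0 0 0 0 0;0 0 0 0 0 0")

```text
time: 9.8
ee_pos: [0.5022, -0.2547, 0.4359]
ee_rot: [[-0.97, -0.241, -0.0], [-0.241, 0.97, 0.0], [0.0, 0.0, -1.0]]
contact_force: [-0.1, 0.2, -1.1]
finger_gap: 0.149
grasp_force: 25.0
```

```bash
python3 - <<'E'
from h import *
from station import *
s=snapshot('wrist');P=cloud(s)
st=telemetry.state();print(st['ee_pos'],st['grasp_force'],st['qpos'])
cv2.imwrite('pics/w3.png',s['frame'][:,:,::-1])
d=snapshot('side');cv2.imwrite('pics/s3.png',d['frame'][:,:,::-1])
m=(np.abs(P[...,2]-.014)<.005)&(np.hypot(P[...,0]-.5035,P[...,1]+.257)<.09);q=P[m][:,:2]
A=np.c_[2*q,np.ones(len(q))];c=np.linalg.lstsq(A,(q**2).sum(1),rcond=None)[0];print('rim circle',len(q),c[:2],np.sqrt(c[2]+c[0]**2+c[1]**2))
E
```

```text
[ 0.50232918 -0.25473025  0.43596918] 24.999886751174927 [-3.29665985e+01  2.15832199e+01  8.34758218e+01  9.83503226e-03
  7.49557164e+01 -1.36946464e+02]
rim circle 548 [ 0.50575412 -0.26010652] 0.061240396613774575
```

View pics/w3.png

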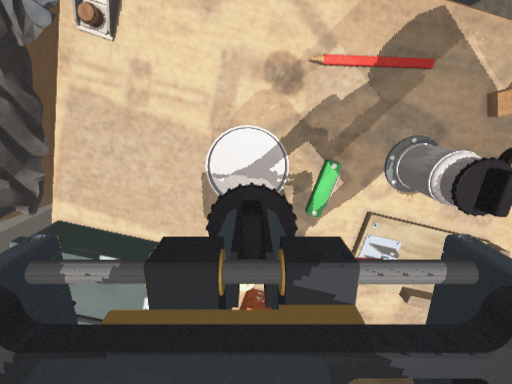

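View pics/s3.png

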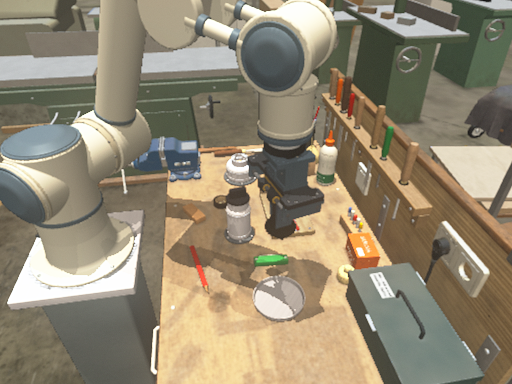

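The wrist view shows the cap upright in the fingers and the dish at about (248,165). The side view confirms the tall cap is untouched. I'll correct 5 mm and lower.

>>> send_rows(plan="-0.003 -0.009 0.03 0 0 0;-0.003 -0.009 0.09 0 0 0;-0.003 -0.009 0.15 0 0 0;-0.003 -0.009 0.21 0 0 0;-0.003 -0.009 0.27 0 0 0;-0.003 -0.009 0.32 0 0 0;-0.003 -0.009 0.35 0 0 0;-0.003 -0.009 0.37 0 0 0")

```text
time: 10.7
ee_pos: [0.5049, -0.2591, 0.2498]
ee_rot: [[-0.97, -0.241, -0.001], [-0.241, 0.97, 0.001], [0.001, 0.001, -1.0]]
contact_force: [0.2, 0.3, -1.1]
finger_gap: 0.154
grasp_force: 25.0
```

>>> send_rows(plan="0 0 0.01 0 0 0;0 0 0.02 0 0 0;0 0 0.03 0 0 0;0 0 0.04 0 0 0;0 0 0.046 0 0 0;0 0 0.05 0 0 0;0 0 0.05 0 0 0;0 0 0.05 0 0 0")

```text
time: 11.5
ee_pos: [0.505, -0.2599, 0.226]
ee_rot: [[-0.971, -0.24, 0.0], [-0.24, 0.971, -0.0], [-0.0, -0.0, -1.0]]
contact_force: [-0.2, 1.2, -0.3]
finger_gap: 0.15
grasp_force: 25.0
```

Force still shows about the cap's weight, so I'll lower it in 0.5 mm steps until it touches.

>>> send_rows(plan="0 0 0.001 0 0 0;0 0 0.001 0 0 0;0 0 0.001 0 0 0")

```text
time: 11.8
ee_pos: [0.5049, -0.2599, 0.2254]
ee_rot: [[-0.971, -0.24, 0.0], [-0.24, 0.971, -0.0], [-0.0, -0.0, -1.0]]
contact_force: [-0.3, 0.4, -0.7]
finger_gap: 0.152
grasp_force: 25.0
```

>>> send_rows(plan="0 0 0.001 0 0 0;0 0 0.001 0 0 0;0 0 0.001 0 0 0")

```text
time: 12.1
ee_pos: [0.5049, -0.2599, 0.2252]
ee_rot: [[-0.971, -0.24, 0.0], [-0.24, 0.971, -0.0], [-0.0, -0.0, -1.0]]
contact_force: [-0.2, 0.0, 6.2]
finger_gap: 0.152
grasp_force: 25.0
```

It has touched down at 6 N. I'll release and retreat.

>>> send_rows(plan="0 0 0 0 0 0;0 0 0 0 0 0;0 0 0 0 0 0;0 0 0 0 0 0;0 0 0 0 0 0;0 0 0 0 0 0;0 0 0 0 0 0;0 0 0 0 0 0", gripper=0.4)

```text
time: 12.9
ee_pos: [0.5049, -0.2599, 0.2248]
ee_rot: [[-0.971, -0.24, -0.0], [-0.24, 0.971, 0.0], [0.0, 0.0, -1.0]]
contact_force: [-0.0, -0.6, 0.2]
finger_gap: 0.599
grasp_force: 0.0
```

>>> send_rows(plan="0 0 -0.02 0 0 0;0 0 -0.05 0 0 0;0 0 -0.09 0 0 0;0 0 -0.15 0 0 0;0 0 -0.23 0 0 0;0 0 -0.31 0 0 0;0 0 -0.37 0 0 0;0 0 -0.4 0 0 0")

```text
time: 13.7
ee_pos: [0.5049, -0.2599, 0.4287]
ee_rot: [[-0.971, -0.24, 0.004], [-0.24, 0.971, -0.002], [-0.003, -0.003, -1.0]]
contact_force: [-0.2, 0.1, 0.6]
finger_gap: 0.602
grasp_force: 0.0
```

>>> send_rows(plan="0 0 0 0 0 0;0 0 0 0 0 0;0 0 0 0 0 0;0 0 0 0 0 0")

```text
time: 14.1
ee_pos: [0.5047, -0.2598, 0.4239]
ee_rot: [[-0.971, -0.24, -0.002], [-0.24, 0.971, 0.001], [0.001, 0.001, -1.0]]
contact_force: [-0.8, 0.1, 0.0]
finger_gap: 0.6
grasp_force: 0.0
```

```bash
python3 w.py .058 w4
```

```text
14.15 [ 0.5048 -0.2598  0.424 ] [[-0.971, -0.24, -0.001], [-0.24, 0.971, 0.001], [0.001, 0.001, -1.0]]
362 ((0.504420280456543, -0.25955086946487427), (0.04488743096590042, 0.01351669430732727), 13.954987525939941) tool yaw y 103.90373057687727
offset in tool axes [0.0003 0.0004 0.    ]
```

View pics/w4.png

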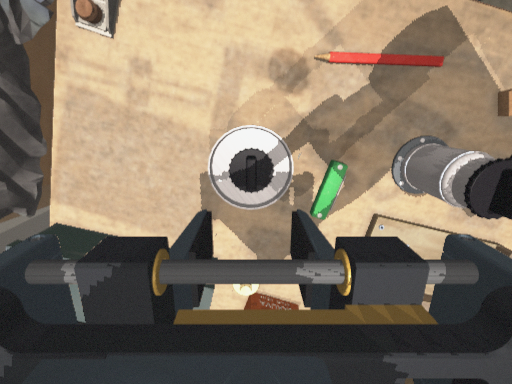

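The wrist picture shows the cap upright and centred in the dish at about (251,169), with the gripper clear of it.

```bash
python3 -c "
from station import order;print(order.hand_in())"
```

```text
the job is handed in; nothing more can be done
None
```

I unscrewed the squat canister's cap by about 70°, lifted it off and set it down upright, bar grip up, in the middle of the dish; the tall canister's cap was left alone, and I handed the job in at about 14 s, with no verdict returned.

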